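Set the locking pouch-length stop one notch longer

TASK

The next pouches are to be cut one size longer: on the pouch-length gauge with the blue grip, squeeze the grip together with its yellow latch tab, slide the stop one notch towards the green end of its rail, and let go so that the tab springs back out and the stop is locked in that notch. Leave the gauge with the white grip set as it is.

Things in the scene. Friction and masses are not known exactly. Their poses are not given: they have to be found in the camera images.
- blue_grip (a point): Top centre of the blue grip, 66 mm above the table, moving with it. Block 26 to 66 mm above the table, 44 mm along y, on a fixed aluminium rail 22 mm high; plate and stop blade under it reach 26 mm high. Axes: z up; y along the rail to its green end cap (the other is black), the way to slide; x across, from yellow tab to plain back face at x = +13 mm. Pinch along x, fingertips 30 mm above the table.
- blue_stop (a joint): Blue stop's position on its rail, m, growing towards the green end. Notches at 0, 0.050, 0.100 (one, two, three black dots on the rail). Starts locked at 0; the next is 0.050. Locked it has 2 mm play either way; with the tab in it slides with about 1 N. Let go within 8 mm of a notch it pulls itself in and locks; farther off it stays unlocked.
- blue_tab (a joint): Travel of the yellow latch tab on the blue grip, m: 0 out (locked), 0.011 fully in; free to slide above 0.0095. Spring 5 N at first, 9 N fully in. The tab is 26 mm long, 32 to 62 mm above the table, on the grip's -x side: face at x = -24 mm from the grip point when out, -13 mm when in, so the pinched grip is 26 mm wide, centred on the point.
- white_stop (a joint): Position of the stop with the white grip, m, on a second gauge otherwise alike (notches at 0, 0.050, 0.100; yellow tab too). Starts locked at 0.100, near the green end, and must stay there. Either gauge may be the one nearer the robot; the rails lie across in front of it, some 0.16 m apart, turned up to 12 degrees.

How it is judged (in metres and radians):
On the way:
1. the blue grip's latch tab is pressed in (value of joint blue_tab above 0.0085 m), for 0.1 s.
At the end, for the whole second after the job is handed in: The blue stop is locked in the second notch (at 0.050 m, within 6 mm, at rest) with its yellow tab sprung back out (within 2.5 mm), and the white stop is still in its notch at 0.100 m (within 6 mm) (value of joint blue_stop between 0.044 and 0.056 m and value of joint blue_tab below 0.0025 m and velocity of joint blue_stop between -0.01 and 0.01 m/s and value of joint white_stop between 0.094 and 0.106 m); the robot touches nothing.
It fails at once if the white stop was moved out of its notch (value of joint white_stop below 0.09 m).
It also fails if it takes over 32 s, if anything falls off the work surface, if the arm or the gripper's body presses on something with over 40 N, if the wrist force passes 120 N, or if a joint passes its speed limit or range.

ROBOT

A 7-joint arm with a two-finger parallel gripper is mounted at the origin on a cart in front of the work surface, level with it; the furniture and walls round the work are solid. World frame = base frame: x ahead of the robot, y to its left, z up, the work surface at z = 0. Lengths are in m, angles in degrees, forces in N, time in s.
With the tool pointing down it reaches from about 0.4 to 0.875 m from the base axis. Payload 6.5 kg.
Tool frame: the origin (TCP) lies at the very end of the fingers, on their centre line; the grasp point (between the pads) lies 19 mm behind it; z points along the fingers, y is the line along which they close (so a half turn about z gives the same grasp; the last joint's range is limited). The gripper opens to 85 mm and grips with 20 to 120 N. Pads are 22 mm wide; open, the fingers measure 114 mm over their backs; the gripper's body (76 mm by 85 mm) begins 54 mm behind the grasp point. The pads swing forward as they close: fully open they stand 13 mm farther back than shut.
Start: joints at [67.999, 30.733, -0.252, 88.115, 0.149, 61.152, -4.079], TCP at [0.203, -0.617, 0.231] pointing down, gripper open.
Joint ranges: [-154.64, 154.64], [-21.42, 123.67], [-72.66, 72.17], [13.99, 137.28], [-74.86, 254.86], [10.95, 109.41], [-158.01, 158.01]. Speed limits (degrees/s): [136.94, 136.94, 180, 180, 180, 180, 180].

INTERFACE

Orientations are given as a 3x3 rotation matrix whose columns are the frame's x, y, z axes.
In Python, from rig import ctrl, imaging gives the robot as it stands.
- The arm moves only by the tool servo_tool, never from a script. Its argument "increments" is a list of rows, each an object of numbers: "tx", "ty", "tz": the shift along the tool's x, y, z in m; "wx", "wy", "wz": the turn, a rotation vector about the tool's x, y, z in degrees; "grip": the closure, from -1 (fully open) to 1 (shut), so that 0 is half open. In form: [{"tx": .., "ty": .., "tz": .., "wx": .., "wy": .., "wz": .., "grip": ..}, ...]. A call has 1 to 20 rows; each row shifts and turns the commanded pose from where the row before left it, along the tool's axes as they then stand; what a row does not reach is not made up. A row lasts 1/10 s, in which the tool goes at most 50 mm and 8.59 degrees, less where a joint would pass 70% of its speed; a pose out of reach is approached as far as the arm can. A call is refused whole if a number of a shift passes 0.05 or a number of a turn 8.59, either way. A call with a gripper value outside its range is refused whole. The fingers move at their own pace and stop on an object; the grip force is fixed at half the most. Time passes only in rows, so rows that do not move let the fingers close. It gives the time, the measured TCP pose, the force, the opening and the grip force at its end, in the units of the state.
- ctrl.state(): the state, without advancing time (a new reading comes with each control period).
- imaging.get_image(name): name is "scene" or "side" or "wrist"; returns (picture, depth): 420x560x3 uint8, red, green, blue; 420x560 float32, m along the optical axis (not along the pixel's ray), 0 where there is no reading.
- imaging.camera_info(name): a dict with "fx", "fy", "cx", "cy" (pixels), "rvec" (rotation vector, rad) and "tvec" (3), from world to camera coordinates, as OpenCV has them; the wrist camera has in their place "T_tool_cam" (4x4, takes a point from camera to tool coordinates, whose origin is the TCP and whose axes are the flange's). Camera axes: x right, y down, z forward; pixel columns grow to the right and rows downward; lengths in m; the calibration is good to about 2 mm. A picture is of the moment at which its call begins: read the wrist's pose just before it. camera_info takes no time and is no camera call.
- ctrl.hand_in(): hands the job in; it is judged then, once.
The state is a dict: "time": time; "joints": joint angles; "qvel": joint speeds; "effort": joint torques, N m; "eef_pos": TCP position; "orientation": TCP orientation; "contact_force": force on the tool from outside, world axes, zero at the start; "torque": the same for the moment, N m; "width": finger opening in m; "grip_force": force on a finger pad.
Only numpy, scipy, OpenCV 4.12 (cv2) and the standard library are available. Lean on these libraries where they do the work, as an engineer would, in place of code of your own. Each camera call takes 0.05 s, during which the arm holds its last target. There are 200 camera calls.

## Working session

There is one attempt and no reset: what is moved stays moved. The work goes in short steps, Python scripts to look and compute and a tool call to move; the robot and the scene stay as the last step left them, time stands still between calls to the robot, and variables do not carry over. Pictures are saved under pics/ and viewed, at most 10 in all, crops included, and the job is handed in when it is done.

Besides the shell and the picture viewer there is one more tool, called after ">>>" as name(argument=value, ...), one argument or row to a line, values as JSON. servo_tool: Moves the arm, as the interface text tells. Its arguments: {"type":"object","properties":{"increments":{"type":"array"}},"required":["increments"]}

```bash
mkdir -p pics; python3 - <<'E'
from rig import ctrl, imaging
import numpy as np, cv2
s=ctrl.state();print(s)
ims=[]
for n in("scene","side"):
    p,d=imaging.get_image(n); np.savez(f"{n}.npz",p=p,d=d); cv2.imwrite(f"pics/{n}.png",p[:,:,::-1]); print(n,imaging.camera_info(n))
print(imaging.camera_info("wrist"))
E
```

```text
{'time': 0.0, 'joints': array([67.99686107, 30.77860224, -0.25425614, 88.17110682,  0.14810914,
       61.15196508, -4.07985548]), 'qvel': array([ 0.10395537, -0.00465689,  0.03779837, -0.01309289, -0.03754942,
        0.04685635, -0.04843274]), 'effort': array([ 6.41603692e-04, -5.83410180e+01,  1.04879938e+00, -2.59108400e+01,
        1.23080591e-02,  9.34724958e-03,  7.66563772e-06]), 'eef_pos': array([ 0.20291309, -0.61684353,  0.23039782]), 'orientation': array([[ 9.49898836e-01,  3.12556815e-01, -6.62821859e-04],
       [ 3.12557496e-01, -9.49897427e-01,  1.63993065e-03],
       [-1.17041277e-04, -1.76493816e-03, -9.99998436e-01]]), 'contact_force': array([-0.94525914,  0.47136812, -0.37086991]), 'torque': array([-0.05985911, -0.02138965,  0.02200869]), 'grip_force': 0.0, 'width': 0.08560681296482972}
scene {'fx': 482.33962604765816, 'fy': 482.33962604765816, 'cx': 281.50945384010726, 'cy': 213.59010524859622, 'rvec': array([ 1.29451602, -2.29318892,  0.89068722]), 'tvec': array([0.22037979, 0.418393  , 0.58512213])}
side {'fx': 527.0661096002283, 'fy': 527.0661096002283, 'cx': 286.189823403511, 'cy': 210.33953371498018, 'rvec': array([ 2.16846389,  0.03602587, -0.01578798]), 'tvec': array([-0.51534844,  0.00631375,  0.94218221])}
{'fx': 303.98834360429777, 'fy': 303.98834360429777, 'cx': 281.5105519922782, 'cy': 206.952638358371, 'T_tool_cam': array([[ 2.02515032e-04, -9.47436362e-01, -3.19944212e-01,
         8.20044969e-02],
       [ 9.99999852e-01,  3.53372036e-04, -4.13454937e-04,
         4.58246143e-04],
       [ 5.04781579e-04, -3.19944081e-01,  9.47436293e-01,
        -1.42195719e-01],
       [ 0.00000000e+00,  0.00000000e+00,  0.00000000e+00,
         1.00000000e+00]])}
```

View pics/scene.png

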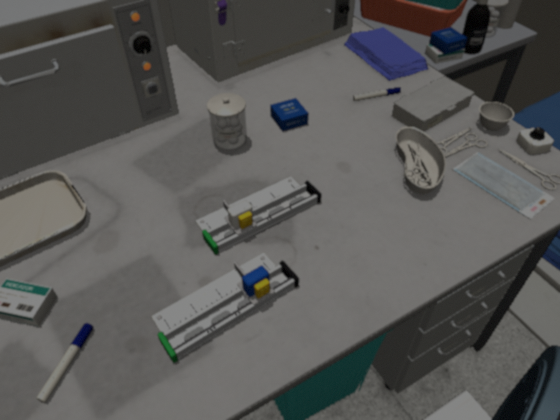

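View pics/side.png

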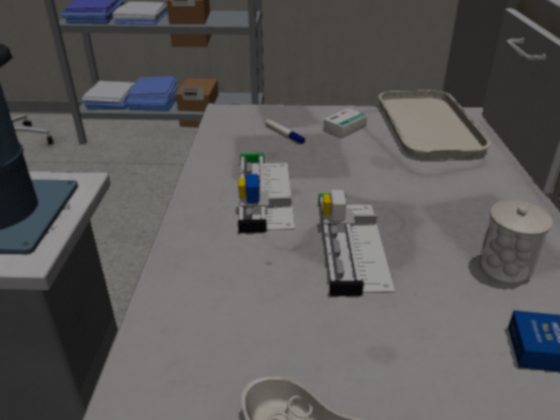

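Scene view: the blue gauge is the nearer one (grip ~(256,278), yellow tab (262,289), green cap (168,345), black cap (289,275)). The white gauge lies behind, with its grip near its green end (212,240).

```bash
cat > h.py <<'E'
import numpy as np, cv2
from rig import ctrl, imaging
def world(n,d,mask,T=None):
    c=imaging.camera_info(n); v,u=np.nonzero(mask&(d>0)); z=d[v,u]
    P=np.c_[(u-c["cx"])*z/c["fx"],(v-c["cy"])*z/c["fy"],z]
    if T is None:
        R=cv2.Rodrigues(c["rvec"])[0]; return (P-c["tvec"])@R
    M=T@c["T_tool_cam"]; return P@M[:3,:3].T+M[:3,3]
def masks(p):
    h=cv2.cvtColor(p,cv2.COLOR_RGB2HSV).astype(int); H,S,V=h[...,0],h[...,1],h[...,2]
    return {"blue":(H>100)&(H<122)&(S>150)&(V>50),"green":(H>45)&(H<75)&(S>120)&(V>50),
     "yellow":(H>18)&(H<32)&(S>150)&(V>70),"black":(V<35)}
def report(n,p,d,T=None,lo=(.2,-.5),hi=(.8,.5)):
    allp=np.zeros(d.shape+(3,)); W=world(n,d,np.ones(d.shape,bool),T); v,u=np.nonzero(d>0); allp[v,u]=W
    for k,m in masks(p).items():
        m=cv2.morphologyEx(m.astype(np.uint8),cv2.MORPH_OPEN,np.ones((2,2)))
        nn,L,st,ce=cv2.connectedComponentsWithStats(m)
        for i in range(1,nn):
            if st[i,4]<20: continue
            q=allp[(L==i)&(d>0)]
            if not len(q): continue
            md=np.median(q,0)
            if not(lo[0]<md[0]<hi[0] and lo[1]<md[1]<hi[1] and 0<md[2]<.1): continue
            print(n,k,st[i,4],ce[i].round(),"med",md.round(4),"p5",np.percentile(q,5,axis=0).round(3),"p95",np.percentile(q,95,axis=0).round(3))
    return allp
E
python3 - <<'E'
from h import *
for n in("scene","side"):
    f=np.load(n+".npz"); report(n,f["p"],f["d"])
E
```

```text
scene blue 279 [256. 277.] med [0.4497 0.0359 0.0658] p5 [0.443 0.017 0.059] p95 [0.459 0.053 0.068]
scene blue 140 [ 82. 335.] med [0.5269 0.3116 0.0168] p5 [0.515 0.299 0.013] p95 [0.537 0.323 0.02 ]
scene green 96 [210. 240.] med [0.593  0.0545 0.0259] p5 [0.574 0.05  0.022] p95 [0.611 0.058 0.028]
scene green 158 [167. 346.] med [0.433  0.2026 0.0263] p5 [0.415 0.198 0.022] p95 [0.455 0.207 0.028]
scene yellow 108 [246. 218.] med [ 0.5799 -0.0164  0.0579] p5 [ 0.578 -0.027  0.044] p95 [ 0.586 -0.005  0.063]
scene yellow 159 [263. 287.] med [0.4323 0.031  0.0588] p5 [0.43  0.021 0.039] p95 [0.438 0.043 0.064]
scene black 106 [314. 192.] med [ 0.6028 -0.181   0.0228] p5 [ 0.585 -0.186  0.006] p95 [ 0.622 -0.179  0.028]
scene black 144 [290. 274.] med [ 0.4537 -0.0323  0.0248] p5 [ 0.435 -0.038  0.008] p95 [ 0.474 -0.029  0.028]
side blue 50 [297. 137.] med [0.53   0.3034 0.0112] p5 [0.519 0.293 0.008] p95 [0.541 0.315 0.015]
side blue 326 [253. 189.] med [0.4573 0.0123 0.0572] p5 [0.448 0.009 0.03 ] p95 [0.466 0.04  0.065]
side green 126 [253. 157.] med [0.4408 0.1974 0.0173] p5 [0.424 0.195 0.005] p95 [0.456 0.201 0.023]
side yellow 109 [243. 189.] med [0.4387 0.0195 0.0506] p5 [0.434 0.016 0.033] p95 [0.443 0.034 0.061]
side yellow 145 [327. 205.] med [ 0.5847 -0.0283  0.0519] p5 [ 0.579 -0.031  0.034] p95 [ 0.591 -0.012  0.06 ]
side black 326 [253. 227.] med [ 0.4601 -0.0399  0.0124] p5 [ 0.441 -0.042  0.001] p95 [ 0.481 -0.037  0.023]
side black 442 [346. 289.] med [ 0.609  -0.1896  0.0133] p5 [ 0.588 -0.192  0.001] p95 [ 0.629 -0.187  0.024]
```

>>> servo_tool(
  increments=[
    {"tx": 0.043, "ty": -0.01, "tz": 0.0, "wz": -3.85},
    {"tx": 0.043, "ty": -0.01, "tz": 0.0, "wz": -3.85},
    {"tx": 0.042, "ty": -0.01, "tz": 0.0, "wz": -3.85},
    {"tx": 0.041, "ty": -0.01, "tz": 0.0, "wz": -3.85},
    {"tx": 0.041, "ty": -0.01, "tz": 0.0, "wz": -3.85},
    {"tx": 0.04, "ty": -0.01, "tz": 0.0, "wz": -3.85},
    {"tx": 0.04, "ty": -0.01, "tz": 0.0, "wz": -3.85},
    {"tx": 0.039, "ty": -0.01, "tz": 0.0, "wz": -3.85},
    {"tx": 0.038, "ty": -0.01, "tz": 0.0, "wz": -3.85},
    {"tx": 0.038, "ty": -0.01, "tz": 0.0, "wz": -3.85},
    {"tx": 0.037, "ty": -0.01, "tz": 0.0, "wz": -3.85},
    {"tx": 0.036, "ty": -0.01, "tz": 0.003, "wz": -3.85},
    {"tx": 0.036, "ty": -0.01, "tz": 0.003, "wz": -3.85},
    {"tx": 0.035, "ty": -0.01, "tz": 0.004, "wz": -3.85},
    {"tx": 0.034, "ty": -0.01, "tz": 0.004, "wz": -3.85},
    {"tx": 0.034, "ty": -0.01, "tz": 0.004, "wz": -3.85},
    {"tx": 0.033, "ty": -0.01, "tz": 0.004, "wz": -3.85},
    {"tx": 0.032, "ty": -0.01, "tz": 0.004, "wz": -3.85},
    {"tx": 0.032, "ty": -0.01, "tz": 0.004, "wz": -3.85},
    {"tx": 0.031, "ty": -0.01, "wz": -3.85},
  ],
)

```text
schema error: expected keys tx, ty, tz, wx, wy, wz, grip
```

>>> servo_tool(
  increments=[
    {"tx": 0},
    {"tx": 0},
  ],
)

```text
schema error: expected keys tx, ty, tz, wx, wy, wz, grip
```

```bash
cat >> h.py <<'E'
def wrist(name):
    s=ctrl.state(); T=np.eye(4); T[:3,:3]=s["orientation"]; T[:3,3]=s["eef_pos"]
    p,d=imaging.get_image("wrist"); cv2.imwrite(f"pics/{name}.png",p[:,:,::-1])
    print(s["time"],s["eef_pos"].round(4),s["orientation"].round(3).tolist(),s["contact_force"].round(1),s["width"],s["joints"].round(0))
    return p,d,T
E
python3 - <<'E'
from h import *
p,d,T=wrist("w1"); np.savez("w1.npz",p=p,d=d,T=T); report("wrist",p,d,T)
E
```

```text
0.1 [ 0.2029 -0.6169  0.2305] [[0.95, 0.313, -0.001], [0.313, -0.95, 0.001], [-0.0, -0.002, -1.0]] [-0.5  0.6  0.4] 0.08530510825083233 [68. 31. -0. 88.  0. 61. -4.]
```

View pics/w1.png

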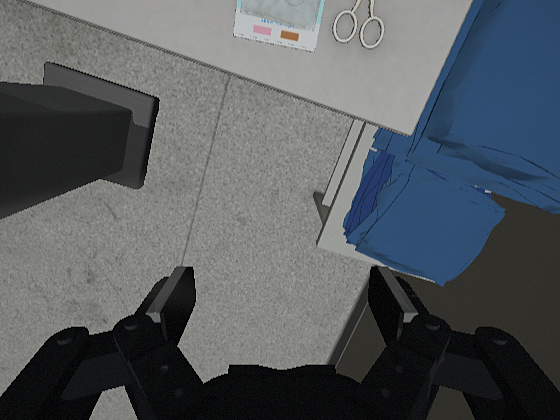

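The move was refused (all keys are needed), so the picture shows only the start: floor beside the bench, fingers at the bottom (~(180,290) and (390,290)). Repeating with full rows.

>>> servo_tool(
  increments=[
    {"tx": 0.043, "ty": -0.01, "tz": 0, "wx": 0, "wy": 0, "wz": -3.85, "grip": -1},
    {"tx": 0.043, "ty": -0.01, "tz": 0, "wx": 0, "wy": 0, "wz": -3.85, "grip": -1},
    {"tx": 0.042, "ty": -0.01, "tz": 0, "wx": 0, "wy": 0, "wz": -3.85, "grip": -1},
    {"tx": 0.041, "ty": -0.01, "tz": 0, "wx": 0, "wy": 0, "wz": -3.85, "grip": -1},
    {"tx": 0.041, "ty": -0.01, "tz": 0, "wx": 0, "wy": 0, "wz": -3.85, "grip": -1},
    {"tx": 0.04, "ty": -0.01, "tz": 0, "wx": 0, "wy": 0, "wz": -3.85, "grip": -1},
    {"tx": 0.04, "ty": -0.01, "tz": 0, "wx": 0, "wy": 0, "wz": -3.85, "grip": -1},
    {"tx": 0.039, "ty": -0.01, "tz": 0, "wx": 0, "wy": 0, "wz": -3.85, "grip": -1},
    {"tx": 0.038, "ty": -0.01, "tz": 0, "wx": 0, "wy": 0, "wz": -3.85, "grip": -1},
    {"tx": 0.038, "ty": -0.01, "tz": 0, "wx": 0, "wy": 0, "wz": -3.85, "grip": -1},
    {"tx": 0.037, "ty": -0.01, "tz": 0, "wx": 0, "wy": 0, "wz": -3.85, "grip": -1},
    {"tx": 0.036, "ty": -0.01, "tz": 0.003, "wx": 0, "wy": 0, "wz": -3.85, "grip": -1},
    {"tx": 0.036, "ty": -0.01, "tz": 0.003, "wx": 0, "wy": 0, "wz": -3.85, "grip": -1},
    {"tx": 0.035, "ty": -0.01, "tz": 0.004, "wx": 0, "wy": 0, "wz": -3.85, "grip": -1},
    {"tx": 0.034, "ty": -0.01, "tz": 0.004, "wx": 0, "wy": 0, "wz": -3.85, "grip": -1},
    {"tx": 0.034, "ty": -0.01, "tz": 0.004, "wx": 0, "wy": 0, "wz": -3.85, "grip": -1},
    {"tx": 0.033, "ty": -0.01, "tz": 0.004, "wx": 0, "wy": 0, "wz": -3.85, "grip": -1},
    {"tx": 0.032, "ty": -0.01, "tz": 0.004, "wx": 0, "wy": 0, "wz": -3.85, "grip": -1},
    {"tx": 0.032, "ty": -0.01, "tz": 0.004, "wx": 0, "wy": 0, "wz": -3.85, "grip": -1},
    {"tx": 0.031, "ty": -0.01, "tz": 0, "wx": 0, "wy": 0, "wz": -3.85, "grip": -1},
  ],
)

```text
time: 2.15
eef_pos: [0.4715, 0.039, 0.2008]
orientation: [[-0.094, 0.996, -0.001], [0.996, 0.094, 0.0], [0.0, -0.001, -1.0]]
contact_force: [0.3, -0.4, -0.0]
width: 0.0855
grip_force: 0.0
```

>>> servo_tool(
  increments=[
    {"tx": 0, "ty": 0, "tz": 0, "wx": 0, "wy": 0, "wz": 0, "grip": -1},
    {"tx": 0, "ty": 0, "tz": 0, "wx": 0, "wy": 0, "wz": 0, "grip": -1},
    {"tx": 0, "ty": 0, "tz": 0, "wx": 0, "wy": 0, "wz": 0, "grip": -1},
  ],
)

```text
time: 2.45
eef_pos: [0.4726, 0.0364, 0.2012]
orientation: [[-0.089, 0.996, -0.0], [0.996, 0.089, -0.001], [-0.001, -0.0, -1.0]]
contact_force: [-0.1, -0.1, 0.2]
width: 0.0854
grip_force: 0.0
```

```bash
python3 - <<'E'
from h import *
p,d,T=wrist("w2"); np.savez("w2.npz",p=p,d=d,T=T); report("wrist",p,d,T)
E
```

```text
2.45 [0.4726 0.0364 0.2012] [[-0.089, 0.996, -0.0], [0.996, 0.089, -0.001], [-0.001, -0.0, -1.0]] [-0.1 -0.1  0.2] 0.08541824014775123 [ 16.  19. -31. 114.  12.  50. -16.]
wrist blue 978 [264. 196.] med [0.4556 0.0335 0.065 ] p5 [0.446 0.014 0.062] p95 [0.466 0.052 0.066]
wrist green 637 [261.   5.] med [0.4391 0.2006 0.025 ] p5 [0.417 0.197 0.021] p95 [0.46  0.205 0.027]
wrist green 382 [399. 180.] med [0.5986 0.0524 0.025 ] p5 [0.576 0.045 0.004] p95 [0.619 0.057 0.026]
wrist yellow 285 [245. 196.] med [0.4369 0.0311 0.0611] p5 [0.431 0.019 0.056] p95 [0.442 0.042 0.062]
wrist yellow 244 [385. 252.] med [ 0.5843 -0.0167  0.0609] p5 [ 0.579 -0.029  0.056] p95 [ 0.591 -0.005  0.062]
wrist black 128 [264.  14.] med [0.4419 0.1975 0.0106] p5 [0.43  0.196 0.004] p95 [0.453 0.198 0.019]
wrist black 32 [374. 177.] med [0.5723 0.0514 0.0175] p5 [0.572 0.047 0.009] p95 [0.574 0.054 0.024]
wrist black 439 [266. 241.] med [ 0.4607 -0.0329  0.0242] p5 [ 0.439 -0.052 -0.001] p95 [ 0.482 -0.029  0.026]
```

View pics/w2.png

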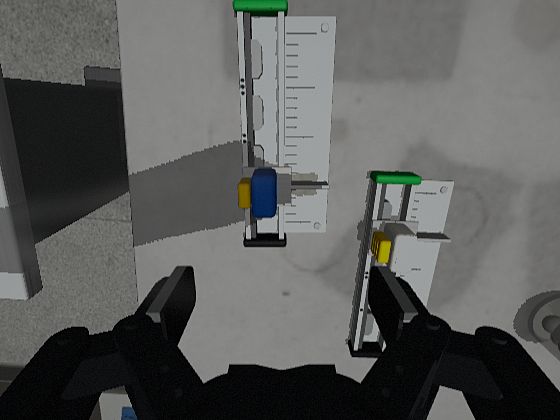

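Wrist view: the blue grip at (264,196) with its yellow tab on the left (245,196), the rail running up to the green cap (261,5). Grip point ≈ (0.4555, 0.0335), rail yaw 5.2°, so the tool is already aligned. Moving above it.

>>> servo_tool(
  increments=[
    {"tx": -0.001, "ty": -0.009, "tz": 0, "wx": 0, "wy": 0, "wz": 0, "grip": -1},
    {"tx": 0, "ty": -0.008, "tz": 0.015, "wx": 0, "wy": 0, "wz": 0, "grip": -1},
    {"tx": 0, "ty": 0, "tz": 0.025, "wx": 0, "wy": 0, "wz": 0, "grip": -1},
    {"tx": 0, "ty": 0, "tz": 0.025, "wx": 0, "wy": 0, "wz": 0, "grip": -1},
    {"tx": 0, "ty": 0, "tz": 0.025, "wx": 0, "wy": 0, "wz": 0, "grip": -1},
    {"tx": 0, "ty": 0, "tz": 0, "wx": 0, "wy": 0, "wz": 0, "grip": -1},
    {"tx": 0, "ty": 0, "tz": 0, "wx": 0, "wy": 0, "wz": 0, "grip": -1},
    {"tx": 0, "ty": 0, "tz": 0, "wx": 0, "wy": 0, "wz": 0, "grip": -1},
  ],
)

```text
time: 3.3
eef_pos: [0.4562, 0.0349, 0.1125]
orientation: [[-0.09, 0.996, 0.002], [0.996, 0.09, 0.0], [-0.0, 0.002, -1.0]]
contact_force: [-0.7, -0.2, 0.3]
width: 0.0855
grip_force: 0.0
```

```bash
python3 - <<'E'
from h import *
p,d,T=wrist("w3"); report("wrist",p,d,T)
E
```

```text
3.3 [0.4562 0.0349 0.1125] [[-0.09, 0.996, 0.002], [0.996, 0.09, 0.0], [-0.0, 0.002, -1.0]] [-0.7 -0.2  0.3] 0.08553921601000224 [ 13.  26. -28. 120.  19.  38. -22.]
wrist blue 1844 [280. 233.] med [0.4553 0.0344 0.0651] p5 [0.445 0.015 0.063] p95 [0.465 0.052 0.066]
wrist green 681 [460. 206.] med [0.5984 0.0528 0.025 ] p5 [0.575 0.044 0.005] p95 [0.619 0.057 0.026]
wrist yellow 532 [253. 232.] med [0.4367 0.0313 0.0611] p5 [0.432 0.019 0.057] p95 [0.442 0.042 0.062]
wrist yellow 427 [444. 305.] med [ 0.5832 -0.0147  0.061 ] p5 [ 0.578 -0.026  0.058] p95 [ 0.591 -0.004  0.062]
wrist black 85 [423. 202.] med [0.5723 0.0509 0.0152] p5 [0.572 0.047 0.006] p95 [0.575 0.054 0.023]
wrist black 852 [279. 283.] med [ 0.4607 -0.0317  0.0244] p5 [ 0.438 -0.039  0.01 ] p95 [ 0.482 -0.029  0.026]
```

View pics/w3.png

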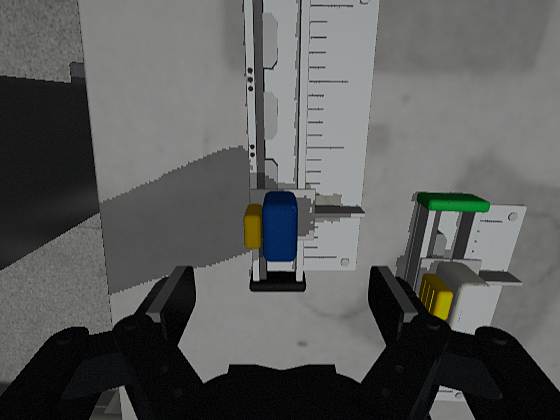

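The grip sits at (280,233), midway between the fingers (columns 180 and 390). Lowering, then closing.

>>> servo_tool(
  increments=[
    {"tx": -0.001, "ty": -0.001, "tz": 0.02, "wx": 0, "wy": 0, "wz": 0, "grip": -1},
    {"tx": 0, "ty": 0, "tz": 0.025, "wx": 0, "wy": 0, "wz": 0, "grip": -1},
    {"tx": 0, "ty": 0, "tz": 0.02, "wx": 0, "wy": 0, "wz": 0, "grip": -1},
    {"tx": 0, "ty": 0, "tz": 0.012, "wx": 0, "wy": 0, "wz": 0, "grip": -1},
    {"tx": 0, "ty": 0, "tz": 0.004, "wx": 0, "wy": 0, "wz": 0, "grip": -1},
    {"tx": 0, "ty": 0, "tz": 0, "wx": 0, "wy": 0, "wz": 0, "grip": -1},
    {"tx": 0, "ty": 0, "tz": 0, "wx": 0, "wy": 0, "wz": 0, "grip": -1},
  ],
)

```text
time: 4.05
eef_pos: [0.4553, 0.0341, 0.0311]
orientation: [[-0.091, 0.996, 0.001], [0.996, 0.091, 0.0], [-0.0, 0.001, -1.0]]
contact_force: [0.5, -0.3, 0.2]
width: 0.0855
grip_force: 0.0
```

>>> servo_tool(
  increments=[
    {"tx": 0, "ty": 0, "tz": 0, "wx": 0, "wy": 0, "wz": 0, "grip": -0.5},
    {"tx": 0, "ty": 0, "tz": 0, "wx": 0, "wy": 0, "wz": 0, "grip": -0.2},
    {"tx": 0, "ty": 0, "tz": 0, "wx": 0, "wy": 0, "wz": 0, "grip": 0},
    {"tx": 0, "ty": 0, "tz": 0, "wx": 0, "wy": 0, "wz": 0, "grip": 0},
    {"tx": 0, "ty": 0, "tz": 0, "wx": 0, "wy": 0, "wz": 0, "grip": 0},
  ],
)

```text
time: 4.55
eef_pos: [0.4523, 0.0335, 0.0299]
orientation: [[-0.091, 0.996, -0.004], [0.996, 0.091, -0.001], [-0.001, -0.004, -1.0]]
contact_force: [-4.8, 0.2, 3.3]
width: 0.0428
grip_force: 2.6
```

>>> servo_tool(
  increments=[
    {"tx": 0, "ty": 0, "tz": 0, "wx": 0, "wy": 0, "wz": 0, "grip": 0.2},
    {"tx": 0, "ty": 0, "tz": 0, "wx": 0, "wy": 0, "wz": 0, "grip": 0.4},
    {"tx": 0, "ty": 0, "tz": 0, "wx": 0, "wy": 0, "wz": 0, "grip": 0.6},
    {"tx": 0, "ty": 0, "tz": 0, "wx": 0, "wy": 0, "wz": 0, "grip": 0.6},
    {"tx": 0, "ty": 0, "tz": 0, "wx": 0, "wy": 0, "wz": 0, "grip": 0.6},
  ],
)

```text
time: 5.05
eef_pos: [0.4546, 0.0338, 0.0307]
orientation: [[-0.09, 0.996, -0.001], [0.996, 0.09, -0.001], [-0.001, -0.001, -1.0]]
contact_force: [0.1, -0.1, 8.1]
width: 0.0237
grip_force: 58.5
```

>>> servo_tool(
  increments=[
    {"tx": 0.003, "ty": 0, "tz": 0, "wx": 0, "wy": 0, "wz": 0, "grip": 0.6},
    {"tx": 0.004, "ty": 0, "tz": 0, "wx": 0, "wy": 0, "wz": 0, "grip": 0.6},
    {"tx": 0.005, "ty": 0, "tz": 0, "wx": 0, "wy": 0, "wz": 0, "grip": 0.6},
    {"tx": 0, "ty": 0, "tz": 0, "wx": 0, "wy": 0, "wz": 0, "grip": 0.6},
  ],
)

```text
time: 5.45
eef_pos: [0.4535, 0.0464, 0.0307]
orientation: [[-0.091, 0.996, -0.0], [0.996, 0.091, -0.0], [-0.0, -0.001, -1.0]]
contact_force: [1.1, 0.5, 7.8]
width: 0.0238
grip_force: 58.9
```

Sliding freely (0.5 N). On through the remaining ~38 mm.

>>> servo_tool(
  increments=[
    {"tx": 0.005, "ty": 0, "tz": 0, "wx": 0, "wy": 0, "wz": 0, "grip": 0.6},
    {"tx": 0.006, "ty": 0, "tz": 0, "wx": 0, "wy": 0, "wz": 0, "grip": 0.6},
    {"tx": 0.006, "ty": 0, "tz": 0, "wx": 0, "wy": 0, "wz": 0, "grip": 0.6},
    {"tx": 0.006, "ty": 0, "tz": 0, "wx": 0, "wy": 0, "wz": 0, "grip": 0.6},
    {"tx": 0.006, "ty": 0, "tz": 0, "wx": 0, "wy": 0, "wz": 0, "grip": 0.6},
    {"tx": 0.005, "ty": 0, "tz": 0, "wx": 0, "wy": 0, "wz": 0, "grip": 0.6},
    {"tx": 0.003, "ty": 0, "tz": 0, "wx": 0, "wy": 0, "wz": 0, "grip": 0.6},
    {"tx": 0.001, "ty": 0, "tz": 0, "wx": 0, "wy": 0, "wz": 0, "grip": 0.6},
    {"tx": 0, "ty": 0, "tz": 0, "wx": 0, "wy": 0, "wz": 0, "grip": 0.6},
    {"tx": 0, "ty": 0, "tz": 0, "wx": 0, "wy": 0, "wz": 0, "grip": 0.6},
  ],
)

```text
time: 6.45
eef_pos: [0.4501, 0.0838, 0.0307]
orientation: [[-0.09, 0.996, -0.0], [0.996, 0.09, -0.0], [-0.0, -0.0, -1.0]]
contact_force: [0.6, 0.3, 7.8]
width: 0.0239
grip_force: 59.1
```

```bash
python3 - <<'E'
from h import *
p,d,T=wrist("w4"); report("wrist",p,d,T)
p,d=imaging.get_image("side"); report("side",p,d)
E
```

```text
6.45 [0.4501 0.0838 0.0307] [[-0.09, 0.996, -0.0], [0.996, 0.09, -0.0], [-0.0, -0.0, -1.0]] [0.6 0.3 7.8] 0.02391036447026901 [  1.  34. -21. 122.  26.  28. -35.]
wrist blue 4574 [283. 304.] med [0.4505 0.0864 0.0651] p5 [0.441 0.066 0.062] p95 [0.461 0.103 0.066]
wrist green 2838 [279.  15.] med [0.4384 0.2009 0.0252] p5 [0.417 0.196 0.023] p95 [0.46  0.206 0.027]
wrist green 1110 [521. 328.] med [0.5964 0.0535 0.0249] p5 [0.575 0.041 0.015] p95 [0.616 0.058 0.026]
wrist black 165 [262.  32.] med [0.4308 0.1962 0.0144] p5 [0.424 0.195 0.005] p95 [0.436 0.197 0.021]
wrist black 60 [283.  34.] med [0.4403 0.1971 0.008 ] p5 [0.437 0.197 0.004] p95 [0.443 0.197 0.017]
wrist black 133 [301.  33.] med [0.4483 0.1978 0.0113] p5 [0.444 0.197 0.004] p95 [0.454 0.198 0.02 ]
wrist black 68 [258.  60.] med [0.4293 0.1852 0.0068] p5 [0.429 0.178 0.004] p95 [0.43  0.192 0.012]
wrist black 20 [260. 162.] med [0.4337 0.1349 0.0079] p5 [0.433 0.132 0.004] p95 [0.434 0.137 0.011]
side blue 54 [297. 137.] med [0.53   0.3018 0.0104] p5 [0.519 0.294 0.006] p95 [0.541 0.316 0.015]
side blue 312 [253. 175.] med [0.4534 0.0625 0.0543] p5 [0.444 0.06  0.03 ] p95 [0.463 0.089 0.064]
side green 76 [252. 156.] med [0.4399 0.1969 0.0188] p5 [0.428 0.194 0.012] p95 [0.451 0.201 0.024]
side yellow 146 [327. 205.] med [ 0.5846 -0.0282  0.0517] p5 [ 0.579 -0.031  0.034] p95 [ 0.591 -0.012  0.061]
side black 310 [253. 227.] med [ 0.4592 -0.0399  0.0121] p5 [ 0.441 -0.042  0.001] p95 [ 0.479 -0.037  0.022]
side black 438 [346. 289.] med [ 0.6092 -0.1895  0.0132] p5 [ 0.588 -0.192  0.001] p95 [ 0.63  -0.187  0.024]
```

Side camera confirms a 50 mm slide along the rail. Releasing and lifting.

>>> servo_tool(
  increments=[
    {"tx": 0, "ty": 0, "tz": 0, "wx": 0, "wy": 0, "wz": 0, "grip": 0.1},
    {"tx": 0, "ty": 0, "tz": 0, "wx": 0, "wy": 0, "wz": 0, "grip": -0.4},
    {"tx": 0, "ty": 0, "tz": 0, "wx": 0, "wy": 0, "wz": 0, "grip": -1},
    {"tx": 0, "ty": 0, "tz": 0, "wx": 0, "wy": 0, "wz": 0, "grip": -1},
    {"tx": 0, "ty": 0, "tz": 0, "wx": 0, "wy": 0, "wz": 0, "grip": -1},
    {"tx": 0, "ty": 0, "tz": 0, "wx": 0, "wy": 0, "wz": 0, "grip": -1},
    {"tx": 0, "ty": 0, "tz": -0.01, "wx": 0, "wy": 0, "wz": 0, "grip": -1},
    {"tx": 0, "ty": 0, "tz": -0.02, "wx": 0, "wy": 0, "wz": 0, "grip": -1},
    {"tx": 0, "ty": 0, "tz": -0.03, "wx": 0, "wy": 0, "wz": 0, "grip": -1},
    {"tx": 0, "ty": 0, "tz": -0.04, "wx": 0, "wy": 0, "wz": 0, "grip": -1},
    {"tx": 0, "ty": 0, "tz": -0.04, "wx": 0, "wy": 0, "wz": 0, "grip": -1},
    {"tx": 0, "ty": 0, "tz": 0, "wx": 0, "wy": 0, "wz": 0, "grip": -1},
    {"tx": 0, "ty": 0, "tz": 0, "wx": 0, "wy": 0, "wz": 0, "grip": -1},
    {"tx": 0, "ty": 0, "tz": 0, "wx": 0, "wy": 0, "wz": 0, "grip": -1},
  ],
)

```text
time: 7.95
eef_pos: [0.4493, 0.0834, 0.1697]
orientation: [[-0.091, 0.996, -0.001], [0.996, 0.091, -0.0], [-0.0, -0.001, -1.0]]
contact_force: [-0.8, 0.4, -0.1]
width: 0.0851
grip_force: 0.0
```

```bash
python3 - <<'E'
from h import *
p,d,T=wrist("w5"); report("wrist",p,d,T)
E
```

```text
7.95 [0.4493 0.0834 0.1697] [[-0.091, 0.996, -0.001], [0.996, 0.091, -0.0], [-0.0, -0.001, -1.0]] [-0.8  0.4 -0.1] 0.08512821330239953 [ 10.  20. -31. 118.  14.  45. -24.]
wrist blue 1235 [284. 205.] med [0.4512 0.0841 0.065 ] p5 [0.441 0.065 0.061] p95 [0.462 0.102 0.066]
wrist green 662 [283.  60.] med [0.4392 0.2006 0.025 ] p5 [0.417 0.197 0.016] p95 [0.461 0.205 0.027]
wrist green 398 [423. 234.] med [0.5985 0.0531 0.025 ] p5 [0.576 0.042 0.005] p95 [0.619 0.057 0.026]
wrist yellow 348 [262. 205.] med [0.432  0.0811 0.0611] p5 [0.427 0.069 0.058] p95 [0.437 0.092 0.062]
wrist black 36 [292.  68.] med [0.4475 0.1976 0.0069] p5 [0.44  0.197 0.003] p95 [0.454 0.198 0.015]
wrist black 28 [395. 230.] med [0.5723 0.0507 0.0149] p5 [0.572 0.048 0.007] p95 [0.573 0.053 0.024]
wrist black 569 [282. 292.] med [ 0.4608 -0.0316  0.0235] p5 [ 0.437 -0.056 -0.001] p95 [ 0.482 -0.028  0.026]
```

View pics/w5.png

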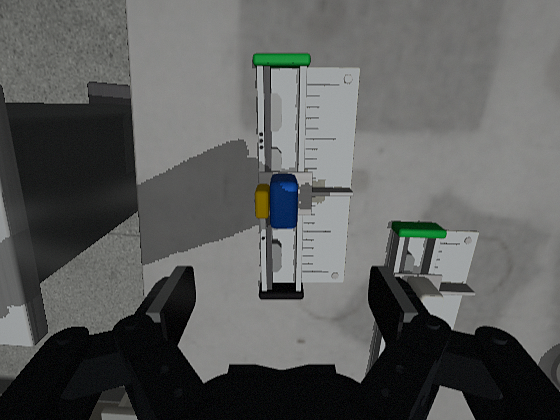

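The blue grip (284,205) is 50 mm further towards green. The tab (262,205) stands out as before: 19 mm from the grip centre, the same as at the start. The white gauge hasn't moved.

```bash
python3 -c "
from rig import ctrl
print(ctrl.hand_in())"
```

```text
the job is handed in; nothing more can be done
None
```

The job is handed in: by the camera check, the blue stop moved 50 mm to the second notch with its tab back out, and the white gauge was left alone; the hand-in gave no verdict.

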